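Hold an aluminium angle in the corner of fence and bench

ROBOT

A 7-joint arm with a two-finger parallel gripper is mounted at the origin on the work surface. World frame = base frame: x ahead of the robot, y to its left, z up, the work surface at z = 0. Lengths are in mm, angles in rad, forces in N, time in s.
With the tool pointing down it reaches from about 400 to 900 mm from the base axis. Payload 5.6 kg.
Tool frame: the origin (TCP) lies midway between the tips of the shut fingers; the grasp point (between the pads) lies 19 mm behind it; x points along the fingers, y is the direction in which the jaws open and shut, and the axes are right-handed (so a half turn about x gives the same grasp; the last joint's range is limited). The gripper opens to 92 mm and grips with 3 to 60 N. Pads are 20 mm wide; open, the fingers measure 128 mm over their backs; the gripper's body (75 mm by 189 mm) begins 69 mm behind the grasp point.
Start: joints at [1.289, 0.468, -0.012, 1.603, 0.006, 1.071, -0.056], TCP at [153.706, -631.572, 214.592] pointing down, gripper open.
Joint ranges: [-2.53, 2.53], [-0.31, 2.02], [-1.57, 1.55], [0.28, 2.44], [-1.29, 4.43], [0.15, 1.84], [-2.92, 2.92]. Speed limits (rad/s): [2.57, 2.57, 3.14, 3.14, 3.14, 3.14, 3.14].

INTERFACE

Orientations are given as a rotation vector (axis times angle).
In Python, from cell import robot, grip, kin, viewer gives the robot as it stands. Calls block until the motion is done:
- robot.movep(position, orientation): joint-space move of the TCP to a pose.
- robot.servo_line(position, feed=150, rotation=None): straight line of the TCP; rotation=None keeps the orientation; feed is the mean speed in mm/s.
- robot.goto_joints(angles): joint-space move.
- grip(opening, newtons=None): opening from 0.0 (shut) to 1.0 (fully open); newtons is the grip in N (None keeps the last); returns when the fingers have stopped.
- robot.hold(seconds).
- kin.ik(position, orientation): joint angles nearest the present ones, or None.
- robot.observe(): the state.
- viewer.read_camera(name): name is "scene" or "top" or "wrist"; returns the picture (400x640x3 uint8, red, green, blue); there is no depth.
- viewer.camera_info(name): a dict with "camera_matrix" (3x3 intrinsics, pixels), "k1" (the pictures are not rectified: a ray, as slopes to the right and down, at radius r is drawn at 1 + k1 r^2 times it, then the intrinsics apply), "R" (3x3) and "t" (3): a world point X has camera coordinates R X + t. Camera axes: x right, y down, z forward; pixel columns grow to the right and rows downward; lengths in mm; the calibration is good to about 2 mm. A picture is of the moment at which its call begins: read the wrist's pose just before it. camera_info takes no time and is no camera call; for the wrist camera it gives the pose at the moment of the call.
A pose or a line that the arm cannot do raises robot.IKError and nothing moves.
- robot.job_done(): hands the job in, once; it reports no verdict.
Trained networks look in the newest picture that a camera, given by its name, has taken for a name from the list of things; names that differ only in an ending like _2 or _b are one class to them, and where a whole thing is asked for, a point or a joint stands for the part that bears it (a point fixed in the world has none). Each returns a list of dicts, best first, with "confidence" (0 to 1); they miss things now and then, are a little off and sometimes report something else, mostly with a low value. They report only what shows in the picture. A call takes as long as a camera call. They do not tell look-alikes from the thing itself.
- viewer.silhouettes(name, camera): "mask" (400x640 bool, what is visible of it).
- viewer.pinpoint(name, camera): "at" ([x, y, z] in mm, in the coordinates of the camera as it stood for that picture, good to about 4 mm: a listed point, or the origin of a listed thing).
The state is a dict: "t": time; "joints": joint angles; "joint_velocities": joint speeds; "joint_torque": joint torques, N m; "tcp_pos": TCP position; "tcp_rot": TCP orientation; "contact_force": force on the tool from outside, world axes, zero at the start; "wrist_torque": the same for the moment, N m; "grip_width": opening from 0.0 (shut) to 1.0 (fully open).
Only numpy, scipy, OpenCV 4.12 (cv2) and the standard library are available. Lean on these libraries where they do the work, as an engineer would, in place of code of your own. Each camera call takes 0.05 s, during which the arm holds its last target. There are 200 camera calls.

TASK

Get the aluminium angle offcut ready for drilling: between the two red stops, seat it with its standing leg flat along the wooden fence, its other leg flat on the bench, and its end butted up against whichever red stop is swung out in front of the fence. Then press it firmly with one steady diagonal push of the fingers, into the fence and down onto the bench at the same time, and finish while still holding that push. Leave the lens tube, reflector, wrench and screwdriver where they are.

Things in the scene. Friction and masses are not known exactly. Their poses are not given: they have to be found in the camera images.
- angle: Workpiece: loose aluminium angle (L-section), 120 mm long (y), legs 50 mm wide, 8 mm thick, 0.18 to 0.33 kg; black dots on the flat leg. One leg lies on the bench, the other stands 50 mm tall at x = +17 to +25 mm, outer face (x = +25) towards the fence; the flat leg's top, 8 mm up, is open from x = -25 to +17 mm. Origin: underside, middle of length and width; ends at y = +-60 mm; z up.
- angle_heel (a point): Point on the angle: outer bottom edge of the standing leg, middle of the length (angle's own x = +25 mm, y = 0, z = 0). Lies on the fence's face line when the angle is home.
- fence: Pale wooden batten fixed to the bench, 40 mm thick (x), 360 mm long (y), 40 mm tall, yellow strip on top. Origin: centre of its underside. Its working face looks towards the robot at its own x = -20 mm. It does not move during the job.
- stop_front: The red stop in use, fixed across the fence near its left or right end, swung to the front: a 30 mm wide (y), 50 mm tall block on the bench from the fence face to 75 mm in front of the fence's centre line. Origin: bench level, fence's centre line, middle of the width; axes as the fence; side faces at y = +-15 mm. Knob on top up to 54.5 mm. Rigid.
- stop_parked: The identical red stop at the fence's other end, swung to the back: its block stands behind the fence (x = +21 to +75 mm), not in use. Origin and axes as for stop_front; its bridge over the fence is flush with its face and 48.5 mm up.
- lens_tube: Bystander: steel lens tube standing open end up, rim radius 38 mm, 85 mm tall. Origin: centre of its underside.
- reflector: Bystander: aluminium reflector bowl, rim radius 60 mm, 55 mm tall. Origin: centre of its underside.
- wrench: Bystander: steel wrench lying to the left of the fence, along its own x. Origin on its underside.
- screwdriver: Bystander: screwdriver lying to the right of the fence, along its own x. Origin on its underside.
Things that resemble listed ones, but are neither listed nor needed, are in the scene too. Several things look just like the angle: the one meant starts farthest from the robot's base. Leave any purple or white look-alike of the stop_front alone.

How it is judged (in metres and radians):
At the end, for the whole second after the job is handed in: Between the stops: standing leg within 3 mm of the fence face, parallel to 0.04 rad, flat on the bench (0.04 rad, 3 mm), end within 3.5 mm of the front stop, at rest; through the last second the fingers push with over 4 N, and it bears on the fence with over 3 N and on the bench with over 6 N (x of angle_heel in the frame of fence between -0.023 and -0.017 m and angle between the y axis of angle and the y axis of fence, either way round below 0.04 rad and angle between angle's own z axis and vertical below 0.04 rad and height (world z) of angle_heel below 0.003 m and (y of angle_heel in the frame of stop_front between 0.071 and 0.0785 m or y of angle_heel in the frame of stop_front between -0.0785 and -0.071 m) and y of angle_heel in the frame of fence between -0.09 and 0.09 m and contact force between angle and fence above 3 N and contact force between angle and table above 6 N and contact force between the fingers and angle above 4 N and linear speed of angle below 0.01 m/s); the arm keeps its last pose, push and grip.
It fails at once if the lens tube is shoved more than 25 mm (distance of lens_tube from where it was at the start of the episode above 0.025 m).
It fails at once if the reflector is shoved more than 25 mm (distance of reflector from where it was at the start of the episode above 0.025 m).
It fails at once if the wrench is shoved more than 25 mm (distance of wrench from where it was at the start of the episode above 0.025 m).
It fails at once if the screwdriver is shoved more than 25 mm (distance of screwdriver from where it was at the start of the episode above 0.025 m).
It also fails if it takes over 51 s, if anything falls off the work surface, if the arm or the gripper's body presses on something with over 40 N, if the wrist force passes 120 N, or if a joint passes its speed limit or range.

## Working session

There is one attempt and no reset: what is moved stays moved. The work goes in short steps, each a Python script; the robot and the scene stay as the last script left them, time stands still between calls to the robot, and variables do not carry over. Pictures are saved under pics/ and viewed, about 8 in all and at most 12, crops included, and the job is handed in when it is done.

```bash
ls; mkdir -p pics
cat > h.py <<'E'
import numpy as np, cv2
from cell import robot, grip, kin, viewer
def save(cam,fn):
    im=viewer.read_camera(cam); cv2.imwrite('pics/'+fn,im[:,:,::-1]); return im
def c2w(ci,p): return np.array(ci['R']).T@(np.array(p)-np.array(ci['t']))
def pix2w(ci,u,v,z=0.):
    K=np.array(ci['camera_matrix']); k=ci['k1']
    d=np.array([(u-K[0,2])/K[0,0],(v-K[1,2])/K[1,1]]); s=d.copy()
    for _ in range(20): s=d/(1+k*(s@s))
    R=np.array(ci['R']).T; c=-R@np.array(ci['t']); r=R@np.array([s[0],s[1],1])
    return c+r*(z-c[2])/r[2]
def w2pix(ci,X):
    K=np.array(ci['camera_matrix']); p=np.array(ci['R'])@np.array(X,float)+np.array(ci['t'])
    s=p[:2]/p[2]; s=s*(1+ci['k1']*(s@s)); return K[0,0]*s[0]+K[0,2],K[1,1]*s[1]+K[1,2]
E
python3 - <<'E'
from h import *
np.set_printoptions(precision=1,suppress=True)
a=save('top','top0.png'); b=save('scene','scene0.png')
cv2.imwrite('pics/both.png',np.vstack([a,b])[:,:,::-1]) if 0 else None
for cam in ('top','scene'):
    ci=viewer.camera_info(cam)
    print(cam, -np.array(ci['R']).T@np.array(ci['t']))
    for n in ['angle','angle_heel','fence','stop_front','stop_parked','lens_tube','reflector','wrench','screwdriver']:
        for d in viewer.pinpoint(n,cam):
            w=c2w(ci,d['at']); print(n,round(d['confidence'],2),w,np.array(w2pix(ci,w)))
print(robot.observe()['t'])
E
```

```text
pics
top [ 355.8    0.6 1144.1]
angle 0.95 [316.4 155.2  -1. ] [264.5 283.3]
angle 0.59 [440.2  48.9   2.6] [302.2 238.8]
angle 0.55 [ 348.  -107.8    2. ] [357.8 271. ]
angle_heel 0.93 [345.7 -89.1  -1. ] [351.1 271.9]
angle_heel 0.87 [460.8  49.6   3.4] [301.9 231.5]
angle_heel 0.62 [341.4 144.2  -2. ] [268.6 274.2]
fence 0.74 [661.9  52.4   0.1] [301.  163.7]
fence 0.42 [ 405.3 -365.2    4. ] [447.6 249.6]
stop_front 0.83 [823.8 164.2   1.3] [264.1 112.1]
stop_front 0.79 [796.3 291.2   1.9] [221.8 121. ]
stop_front 0.72 [654.5 167.3   2.9] [262.  166.2]
stop_parked 0.95 [664.8 -78.8  -0.3] [345.3 162.4]
lens_tube 0.6 [436.9 335.3   0.5] [202.1 240.7]
reflector 0.72 [ 407.5 -364.6    1.1] [447.  248.9]
wrench 0.82 [593.5 370.9   2.6] [192.1 187.1]
screwdriver 0.76 [ 591.4 -346.     1. ] [436.7 185.9]
screwdriver 0.18 [656.5 165.6   1.2] [262.6 165.7]
scene [1190.    36.3  846.8]
angle 0.68 [437.4  50.5  -1.3] [340.1 163. ]
angle 0.62 [ 344.5 -110.8   -0.4] [284.9 138. ]
angle 0.6 [313.3 149.8   4.2] [374.3 130.6]
angle_heel 0.82 [336.8 -83.8   0.8] [294.3 135.9]
angle_heel 0.7 [461.6  50.7   0.7] [340.2 169.2]
angle_heel 0.7 [335.7 139.    2.2] [370.9 136.4]
fence 0.83 [663.1  49.9  -2.9] [339.3 233. ]
stop_front 0.95 [822.5 163.7  -3. ] [390.5 296. ]
stop_front 0.91 [656.3 167.9  -2.1] [387.7 231.4]
stop_front 0.76 [794.3 290.2   3.2] [447.2 284.2]
stop_parked 0.74 [661.8 -77.3   2.7] [287.1 230.2]
lens_tube 0.77 [434.9 332.2   2. ] [442.8 163.2]
reflector 0.94 [ 400.2 -366.1    2.7] [193.7 149.9]
wrench 0.96 [598.9 366.7   3. ] [466.2 212.5]
screwdriver 0.89 [ 592.5 -341.2    1.2] [186.9 205.3]
1.0
```

View pics/top0.png

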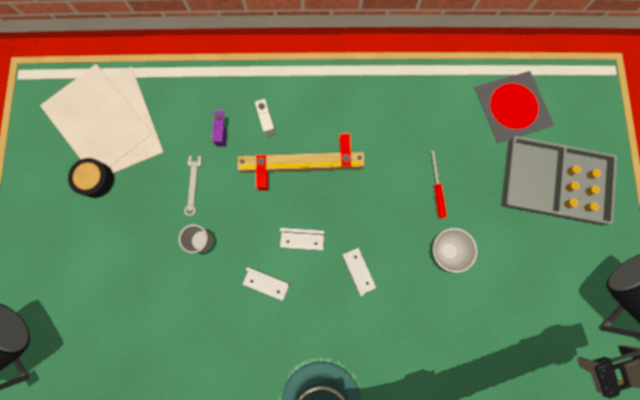

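View pics/scene0.png

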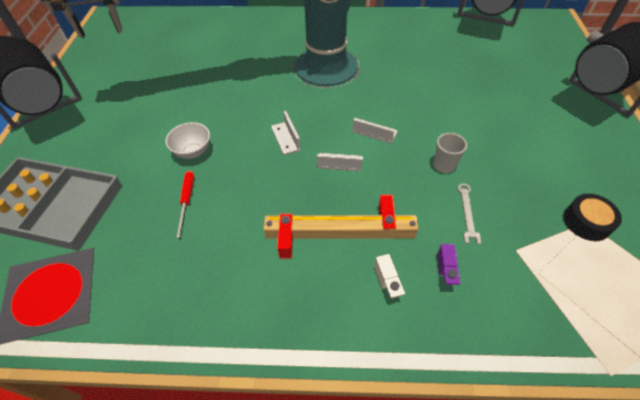

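Target angle is the one at about (438, 50), front stop is the left one at (656, 167), and the parked stop is at (663, -78). The two look-alike angles and the white and purple blocks stay put. I'll move above the angle and look from close up.

```bash
cat >> h.py <<'E'
from scipy.spatial.transform import Rotation as Ro
def down(yaw):
    """tool down, jaw axis (tool y) at world angle yaw"""
    x=np.array([0,0,-1.]); y=np.array([np.cos(yaw),np.sin(yaw),0]); return Ro.from_matrix(np.c_[x,y,np.cross(x,y)]).as_rotvec()
def best(p,yaw):
    q0=np.array(robot.observe()['joints']); c=[]
    for yw in (yaw,yaw+np.pi):
        q=kin.ik(p,down(yw))
        if q is not None: c.append((np.abs(np.array(q)-q0).max(),yw))
    return min(c)[1]
def st():
    o=robot.observe(); print('t',round(o['t'],2),'tcp',np.round(o['tcp_pos'],1),'F',np.round(o['contact_force'],1),'g',round(o['grip_width'],3)); return o
np.set_printoptions(precision=1,suppress=True)
E
python3 - <<'E'
from h import *
p=[470,50,260]; yw=best(p,0.0); print('yaw',yw)
robot.movep(p,down(yw)); st()
for k,p in enumerate(([470,50,260],[600,70,280])):
    if k: robot.servo_line(p,feed=250); st()
    robot.hold(0.2)
    ci=viewer.camera_info('wrist'); save('wrist',f'w{k}.png')
    np.save(f'ci{k}.npy',ci,allow_pickle=True)
    print('cam',-np.array(ci['R']).T@np.array(ci['t']))
    for n in ['angle','angle_heel','fence','stop_front','stop_parked']:
        for d in viewer.pinpoint(n,'wrist'):
            w=c2w(ci,d['at']); print(n,round(d['confidence'],2),w,np.array(w2pix(ci,w)))
a=cv2.imread('pics/w0.png');b=cv2.imread('pics/w1.png')
cv2.imwrite('pics/w01.png',cv2.resize(np.vstack([a,b]),(480,600)) )
E
```

```text
yaw 0.0
t 3.66 tcp [470.3  49.  259.9] F [-1.1 -0.1 -0.1] g 1.003
cam [470.4 128.3 430.4]
angle 0.83 [310.9 149.6   0.2] [178.2  83.5]
angle 0.73 [ 347.2 -108.1    0.5] [225.5 283.9]
angle 0.66 [437.5  51.2   1.4] [289.4 167.7]
angle_heel 0.97 [337.1 143.8   0.8] [201.1  88.7]
angle_heel 0.89 [463.2  45.9  -2. ] [310.4 171.5]
angle_heel 0.75 [336.8 -87.2   1.8] [216.4 270.4]
fence 0.72 [654.8  48.3   2.7] [466.6 170.3]
stop_front 0.72 [656.1 166.8  -0.7] [478.5  67.5]
stop_front 0.65 [825.  163.   -3.2] [622.2  71.7]
stop_parked 0.65 [663.3 -80.4   0.6] [460.8 265.2]
t 4.84 tcp [598.9  70.4 279.4] F [0.1 0.5 0.1] g 0.999
cam [599.2 148.5 450.7]
angle 0.85 [438.8  51.2   3. ] [192.3 180.2]
angle 0.84 [310.  147.8   2.5] [ 80.1 103. ]
angle 0.6 [ 346.5 -108.     0.7] [139.6 288.9]
angle_heel 0.67 [338.4 141.    4.1] [103.2 108.7]
angle_heel 0.63 [462.7  46.2   2.9] [211. 184.]
angle_heel 0.61 [337.4 -88.9   2.3] [130.7 277.3]
fence 0.94 [654.7  49.    3.9] [359.  182.1]
stop_front 0.87 [655.  167.5   2.2] [362.4  85.6]
stop_front 0.65 [822.7 162.9  -2.9] [498.7  89.9]
stop_parked 0.75 [665.8 -76.3   1.7] [363.7 269.4]
```

View pics/w0.png

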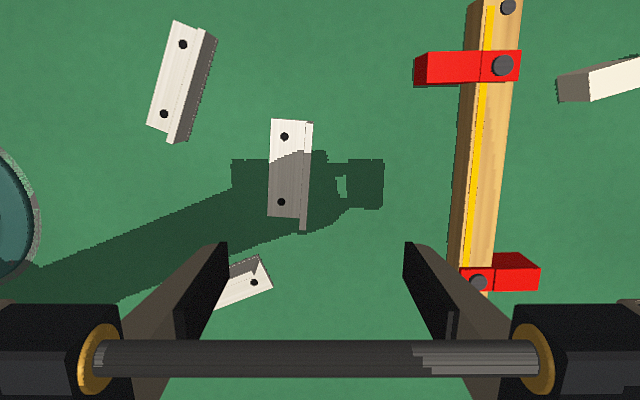

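View pics/w1.png

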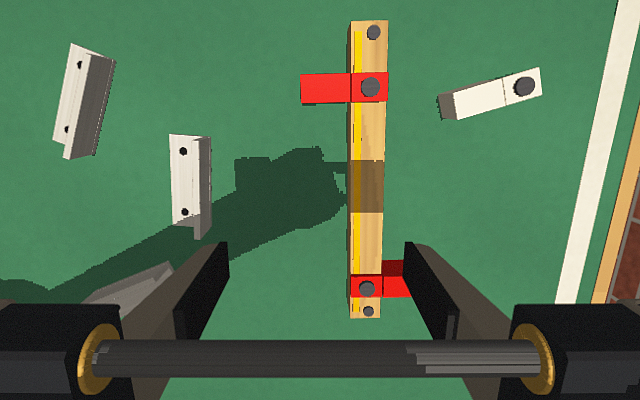

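Wrist picture w0 shows the target angle, with its dots at (285,136) and (281,202) and the standing leg's top at x≈306–313. w1 shows the fence's left top edge at x≈348–351 and the front stop's near edge at row ≈103. I'll turn these pixels into positions.

Run:
```python
from h import *
c0,c1=[np.load(f'ci{k}.npy',allow_pickle=True).item() for k in (0,1)]
for nm,c,u,v,z in [('dot0',c0,285,136,8),('dot1',c0,281,202,8),('dot0',c1,183,151,8),('dot1',c1,185,212,8),
 ('flatL top',c0,271,119,8),('flatL bot',c0,267,216,8),('leg top outer',c0,313,122,50),('leg bot outer',c0,306,230,50),
 ('leg top outer w1',c1,213,138,50),('leg bot w1',c1,210,239,50),
 ('fence up',c1,351,25,40),('fence low',c1,348,318,40),('fence mid',c1,348,180,40),
 ('stop near a',c1,301,103,50),('stop near b',c1,350,102,50),('stop far a',c1,301,75,50)]:
    print(nm,pix2w(c,u,v,z)[:2])
# sub-pixel: edges of the fence strip by line fit in w1
im=cv2.imread('pics/w1.png').astype(int)
P=[]
for v in list(range(112,155))+list(range(218,270)):
    row=im[v,335:365]; m=(row[:,2]>row[:,1]-5)&(row[:,2]>100)
    i=np.argmax(m); P.append(pix2w(c1,335+i-.5,v,40)[:2])
P=np.array(P); f=np.polyfit(P[:,1],P[:,0],1); print('fence face x at y=92',np.polyval(f,92),'slope',round(f[0],4),'rms',(P[:,0]-np.polyval(f,P[:,1])).std())
```

```text
dot0 [433.6  90.2]
dot1 [426.6   9.4]
dot0 [432.6  89.7]
dot1 [426.8   9.7]
flatL top [417.8 109.7]
flatL bot [408.5  -8.8]
leg top outer [467.  108.5]
leg bot outer [458.6 -12.1]
leg top outer w1 [483.6 109.7]
leg bot w1 [470.1 -11.6]
fence up [636.  226.6]
fence low [ 641.9 -128.7]
fence mid [637.   59.5]
stop near a [582.7 147.4]
stop near b [636.1 148.4]
stop far a [583.  176.1]
fence face x at y=92 638.5693122142783 slope -0.0235 rms 0.5181082499278717
```

Run:
```python
import cv2
a=cv2.imread('pics/w0.png')[105:245,255:325];b=cv2.imread('pics/w1.png')[20:330,295:395]
cv2.imwrite('pics/c.png',cv2.hconcat([cv2.resize(a,(280,560),interpolation=0),cv2.resize(b[:280],(200,560),interpolation=0)]))
```

```text
(no output)
```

View pics/c.png

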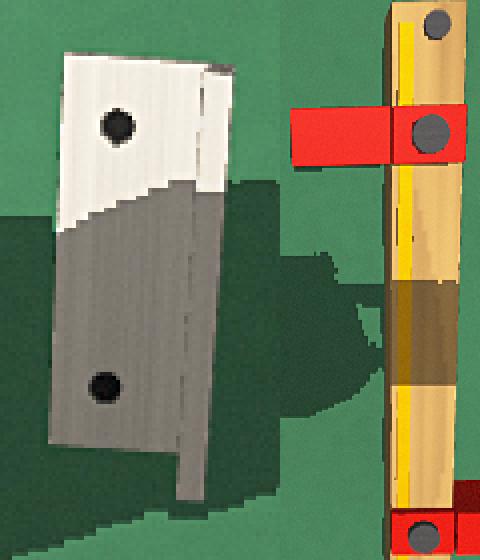

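The angle's standing leg is centred at (459, 48) with yaw ≈ -0.075. The fence face is at x ≈ 639–640 with yaw +0.0235, and the stop's near face is at y ≈ 148. Next I'll grip the standing leg, carry it near home and slide it to the stop.

Run:
```python
from h import *
y0=-0.075
robot.movep([459,48,120],down(y0)); grip(0.45)
robot.servo_line([459,48,16],feed=120); st()
grip(0.0,30); o=st()
p=np.array(o['tcp_pos'])
robot.servo_line([p[0],p[1],p[2]+6],feed=60); st()
T=np.array([605,78]); 
robot.servo_line([T[0],T[1],p[2]+6],feed=120,rotation=down(0.0235)); st()
robot.servo_line([T[0],T[1],p[2]+0.3],feed=40); st()
ci=viewer.camera_info('wrist'); save('wrist','w2.png')
```

```text
t 8.08 tcp [459.5  48.2  16.5] F [ 0.  -0.8  0.2] g 0.449
t 8.68 tcp [459.1  47.9  16.2] F [-0.9  0.   3.9] g 0.085
t 8.93 tcp [459.2  47.9  22.4] F [-0.8  0.1 -2.8] g 0.089
t 10.32 tcp [604.3  77.8  22. ] F [ 0.1 -0.1 -3.1] g 0.084
t 10.62 tcp [604.6  77.8  16.3] F [-1.1 -0.5 -3.5] g 0.086
```

View pics/w2.png

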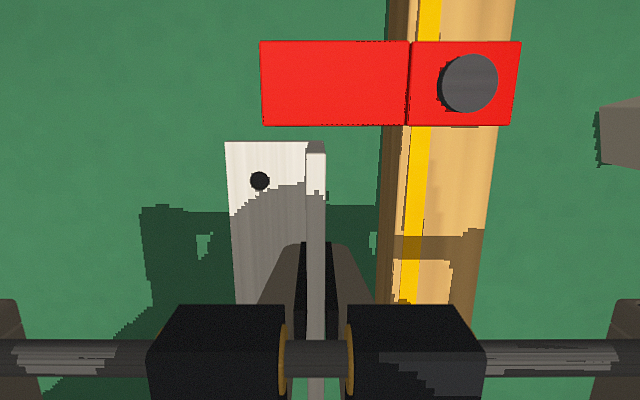

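The angle is held and parallel, with a gap of roughly 10 mm to the stop. I'll slide it along +y until contact.

Run:
```python
from h import *
o=robot.observe(); p=np.array([604.8,77.8,15.7]); robot.servo_line(p,feed=30); st()
d=np.array([-0.0235,1,0])
for s in np.arange(1,20,1.0):
    robot.servo_line(p+d*s,feed=25); o=robot.observe()
    if o['contact_force'][1]<-6: break
st(); print('s',s)
```

```text
t 10.92 tcp [604.7  77.8  16.2] F [-2.3  0.4  3.9] g 0.089
t 13.92 tcp [605.5  87.9  16.2] F [-0.2 -6.3  7.7] g 0.086
s 12.0
```

Run:
```python
from h import *
o=robot.observe(); p=np.array(o['tcp_pos'])
grip(0.2); robot.servo_line([605.3,p[1]-.5,75],feed=150); st()
q=[572,87,75]; yw=best(q,0.0235+np.pi/2); print(yw); np.save('yw.npy',yw)
robot.servo_line([572,87,75],feed=150)
robot.movep(q,down(yw)); grip(0.5); 
robot.servo_line([580,87,11.5],feed=120); st()
n=np.array([1,0.0235,0])
for s in np.arange(2,60,2.0):
    robot.servo_line(np.array([580,87,11.5])+n*s,feed=40); o=robot.observe()
    if s%8==0: st()
    if o['contact_force'][0]<-8: break
st(); print(s)
save('wrist','w3.png')
```

```text
t 14.82 tcp [605.1  87.1  74.8] F [-0.3 -0.6 -0.1] g 0.197
1.5942963267948966
t 17.68 tcp [579.8  87.4  10.9] F [ 0.2 -0.6  0.5] g 0.503
t 18.68 tcp [588.1  87.2  11.5] F [ 0.1 -1.  -0.6] g 0.502
t 19.68 tcp [596.2  87.4  11.5] F [-0.6 -0.6 -1.2] g 0.5
t 20.68 tcp [604.2  87.6  11.5] F [-0.3  0.7  0. ] g 0.498
t 21.68 tcp [612.2  87.8  11.5] F [-1.3  0.1 -0.3] g 0.498
t 22.68 tcp [620.2  87.9  11.5] F [-0.5 -0.4 -0.1] g 0.501
t 23.18 tcp [621.   87.9  11.4] F [-10.6  -2.1   8. ] g 0.501
44.0
```

View pics/w3.png

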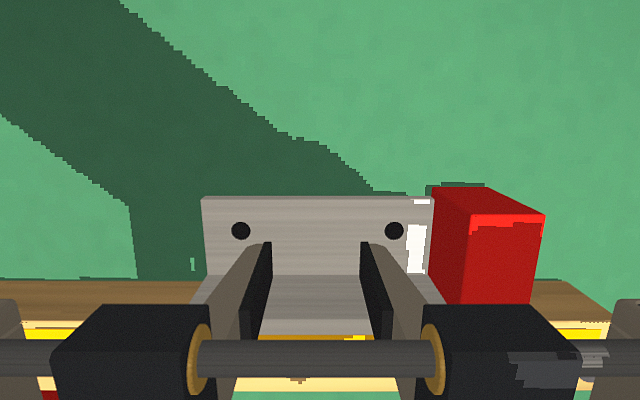

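Contact came at x = 621, as predicted; in w3 the angle is flush on the fence and its end meets the red stop near (433,197–300). Now the diagonal press.

Run:
```python
from h import *
c=np.array([623.0,88.8,11.5])
robot.servo_line(c,feed=20); robot.hold(.2); st()
for k in range(40):
    f=np.array(robot.observe()['contact_force'])
    dn=f[2]<17; fw=f[0]>-20
    if not dn and not fw: break
    c=c+[0.5*fw,0.0117*fw,-0.5*dn]
    robot.servo_line(c,feed=20); robot.hold(.1)
    if k%4==0: st()
print(k,c); np.save('c.npy',c)
robot.hold(.5); st(); robot.hold(.5); st()
ci=viewer.camera_info('scene'); save('scene','s4.png')
for n in ['angle_heel','fence','stop_front']:
    for d in viewer.pinpoint(n,'scene'): print(n,round(d['confidence'],2),c2w(ci,d['at']))
im=cv2.imread('pics/s4.png')[160:290,230:450]; cv2.imwrite('pics/s4c.png',cv2.resize(im,None,fx=3.5,fy=3.5))
```

```text
t 23.68 tcp [621.   88.1  11.3] F [-7.5 -2.7  4.2] g 0.502
t 24.03 tcp [621.   88.3  10.8] F [-9.6 -3.   6.4] g 0.498
t 25.43 tcp [620.8  88.8   9. ] F [-15.8  -3.3  11.1] g 0.501
7 [626.5  88.9   8. ]
t 26.63 tcp [620.8  88.9   8.6] F [-21.   -4.8  19. ] g 0.496
t 27.13 tcp [620.8  88.9   8.6] F [-20.1  -5.5  18. ] g 0.494
angle_heel 0.81 [338.7 -83.9  -0.3]
fence 0.78 [663.9  47.9  -0.2]
stop_front 0.93 [824.  164.7   0.8]
stop_front 0.79 [791.7 290.7   3.8]
stop_front 0.65 [658.7 165.   -1.3]
```

View pics/s4c.png

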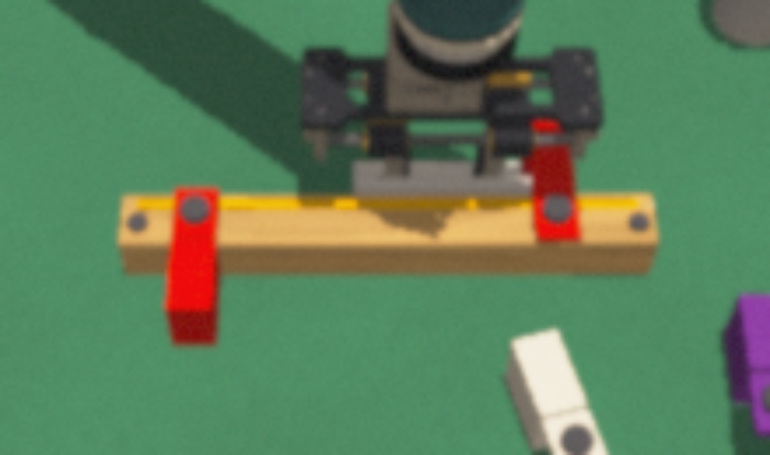

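The angle sits on the fence against the front stop. I'll press down a bit more to be sure the tips bear on the flat leg, not just on friction, then confirm and hand in.

Run:
```python
from h import *
c=np.load('c.npy')
for k in range(8):
    c=c+[0.15,0,-0.5]; robot.servo_line(c,feed=20); robot.hold(.2); o=st()
    if o['contact_force'][2]>29: break
robot.hold(.6); st(); robot.hold(.6); st(); np.save('c.npy',c)
ci=viewer.camera_info('wrist'); save('wrist','w5.png')
for n in ['angle_heel','fence','stop_front']:
    for d in viewer.pinpoint(n,'wrist'): print(n,round(d['confidence'],2),c2w(ci,d['at']))
```

```text
t 27.78 tcp [620.8  88.9   8.6] F [-22.2  -5.2  21.2] g 0.499
t 28.23 tcp [620.8  88.9   8.6] F [-23.8  -6.3  25.1] g 0.504
t 28.68 tcp [620.8  88.9   8.6] F [-25.6  -7.3  28.8] g 0.501
t 29.13 tcp [620.8  88.9   8.5] F [-28.4  -8.1  32.2] g 0.5
t 29.73 tcp [620.8  88.9   8.5] F [-26.4  -6.9  31.4] g 0.5
t 30.33 tcp [620.8  88.9   8.5] F [-26.2  -7.9  32.4] g 0.503
angle_heel 0.83 [640.9  86.8  -1. ]
stop_front 0.62 [655.8 165.4   2.9]
```

View pics/w5.png

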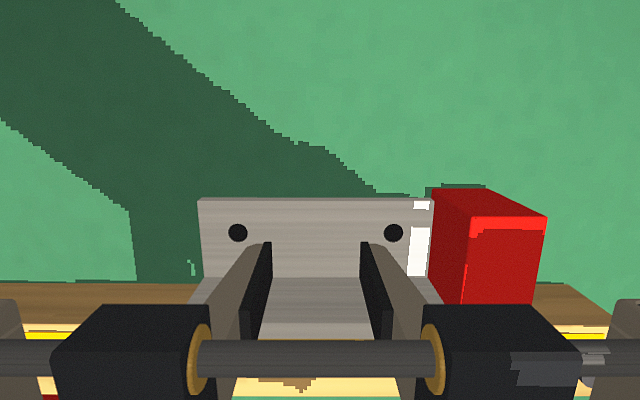

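Run:
```python
from h import *
robot.job_done(); st()
```

```text
the job is handed in; nothing more can be done
the job is handed in; nothing more can be done
```

I seated the angle against the fence and the left-hand red stop, and handed the job in at about 30 s of the 51 s with the push still held. The system gives no verdict.

**What I did:** I gripped the farthest angle by its standing leg and carried it to the fence. I slid it along until it hit the swung-out stop, where the sideways force was about 6 N. Then I let go and pushed it against the fence with both fingertips. I finished with a diagonal press.

**Last checks:**
- **Push:** the force held steady for over a second at about 26 N into the fence, 32 N down and 8 N towards the stop.
- **Seated on the bench:** the fingertips stopped at 8.5 mm while I pressed harder. That puts them on top of the flat leg, which is 8 mm thick.
- **Fence:** contact came at x = 621 mm, where I expected it. The network put the heel at x = 641 mm, and I measured the fence face at 639–640 mm.
- **Stop:** the last wrist picture shows the end against the stop with no visible gap.
- **Bystanders:** I never sent the arm near them, but I did not measure them again at the end.

**One check disagreed:** from the network's points, the heel is 78.6 mm from the stop's centre, just past the 78.5 mm limit. Those points are only good to about 4 mm, so I trusted the contact force and the picture instead.

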